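Lay the rice paddle on its rest

ROBOT

A 7-joint arm with a two-finger parallel gripper is mounted at the origin on the work surface. World frame = base frame: x ahead of the robot, y to its left, z up, the work surface at z = 0. Lengths are in m, angles in rad, forces in N, time in s.
With the tool pointing down it reaches from about 0.35 to 0.9 m from the base axis. Payload 8.1 kg.
Tool frame: the origin (TCP) lies midway between the tips of the shut fingers; the grasp point (between the pads) lies 19 mm behind it; z points along the fingers, y is the direction in which the jaws open and shut (so a half turn about z gives the same grasp; the last joint's range is limited). The gripper opens to 92 mm and grips with 3 to 60 N. Pads are 19 mm wide; open, the fingers measure 130 mm over their backs; the gripper's body (75 mm by 190 mm) begins 47 mm behind the grasp point.
Start: joints at [1.111, 0.434, 0.025, 1.573, -0.012, 1.134, -0.075], TCP at [0.218, -0.586, 0.227] pointing down, gripper open.
Joint ranges: [-2.62, 2.62], [-0.44, 2.09], [-1.27, 1.32], [0.08, 2.57], [-1.32, 4.46], [0.12, 2], [-2.74, 2.74]. Speed limits (rad/s): [2.22, 2.22, 3.01, 3.01, 3.14, 3.14, 3.14].

INTERFACE

Orientations are given as a rotation vector (axis times angle).
In Python, from cell import monitor, get_image, get_calibration, workorder, look_for, masks_of gives the robot as it stands.
- The arm moves only by the shell command python3 -m crank 'ROWS' [FORCE]. ROWS is JSON, a list of rows, each a list of 3 entries, a list of its own where there are three numbers: the shift along the tool's x, y, z in cm, then the turn about the tool's z in degrees, then the closure in counts, from 0 (fully open) to 255 (shut). A call has 1 to 5 rows; each row shifts and turns the commanded pose from where the row before left it, along the tool's axes as they then stand; what a row does not reach is not made up. A row lasts 1/10 s, in which the tool goes at most 50 mm and 8.59 degrees, less where a joint would pass 70% of its speed; a pose out of reach is approached as far as the arm can. A call with a gripper value outside its range is refused whole. The fingers move at their own pace and stop on an object; FORCE is the grip in N (left out, the last holds). Time passes only in rows, so rows that do not move let the fingers close. It gives the time, the measured TCP pose, the force and the opening at its end, in the units of the state.
- monitor.observe(): the state, without advancing time (a new reading comes with each control period).
- get_image(name): name is "scene" or "top" or "wrist"; returns (picture, depth): 420x560x3 uint8, red, green, blue; 420x560 float32, m along the optical axis (not along the pixel's ray), 0 where there is no reading.
- get_calibration(name): a dict with "fx", "fy", "cx", "cy" (pixels), "R" (3x3) and "t" (3): a world point X has camera coordinates R X + t. Camera axes: x right, y down, z forward; pixel columns grow to the right and rows downward; lengths in m; the calibration is good to about 2 mm. The wrist camera is an equidistant fisheye: a pixel r from the principal point sees the ray r / f radians off the axis. A picture is of the moment at which its call begins: read the wrist's pose just before it. get_calibration takes no time and is no camera call; for the wrist camera it gives the pose at the moment of the call.
- workorder.sign_off(): hands the job in, once; it reports no verdict.
Trained networks look in the newest picture that a camera, given by its name, has taken for a name from the list of things; names that differ only in an ending like _2 or _b are one class to them, and where a whole thing is asked for, a point or a joint stands for the part that bears it (a point fixed in the world has none). Each returns a list of dicts, best first, with "score" (0 to 1); they miss things now and then, are a little off and sometimes report something else, mostly with a low value. They report only what shows in the picture. A call takes as long as a camera call.
- look_for(label, camera): "location" ([x, y, z] in m, in world coordinates, good to about 4 mm: the middle of the surface that is visible of it).
- masks_of(label, camera): "region" (420x560 bool, what is visible of it).
The state is a dict: "clock": time; "joints": joint angles; "dq": joint speeds; "joint_efforts": joint torques, N m; "position": TCP position; "ee_rot": TCP orientation; "force": force on the tool from outside, world axes, zero at the start; "ft_torque": the same for the moment, N m; "width": opening from 0.0 (shut) to 1.0 (fully open).
Only numpy, scipy, OpenCV 4.12 (cv2) and the standard library are available. Lean on these libraries where they do the work, as an engineer would, in place of code of your own. Each camera call takes 0.05 s, during which the arm holds its last target.

TASK

Someone left an orange baking cup standing on the blue ceramic chopstick rest: move that cup into the open top tier of the black bento, standing upright on its floor beside the cup already in there. Then lay the wooden rice paddle across the narrow rest with its neck in the dip, so that the blade hangs clear of the counter (the handle's end may lean on the counter), and let go. Leave the rest and the bento about where they stand.

Things in the scene. Friction and masses are not known exactly. Their poses are not given: they have to be found in the camera images.
- cup_mid (a point): The orange baking cup that starts on the chopstick rest; this point is on its axis, half-way up. A round open cup, 36 mm tall, 58 mm across at the rim and 50 mm at the base, wall 3 mm, about 30 g, firm. z is its axis, up. Its base starts 18 mm above the counter.
- packed_cup_mid (a point): The same kind of orange cup, already standing in the bento's top tier in its +x half, about 40 mm from the tier's middle; this point is on its axis, half-way up.
- bento_floor (a point): Middle of the inner floor of the bento's open top tier, 50 mm above the counter. The bento is black, 165 mm square, two tiers in one block, rim 85 mm above the counter; the top tier inside is 155 mm square and 35 mm deep with 5 mm walls and a dark red floor. x and y are along its sides, z up. Its -x half (the side nearer the robot) is free. About 0.7 kg, stands loose.
- rest_dip (a point): Middle of the dip of the blue ceramic chopstick rest, on the dip's flat surface, 18 mm above the counter. The rest is a bar 100 mm long along its y and only 28 mm wide along its x; the dip is 64 mm long between raised ends that are 27 mm high and carry a white band. The paddle is to lie along the rest's x (either way round). About 0.18 kg, stands loose.
- paddle_grip (a point): A point in the paddle's handle, 50 mm from the neck towards the handle's end, half-way up its thickness. The handle is 24 mm wide and 14 mm thick, straight, and ends 95 mm farther on. The paddle lies flat on the counter at the start, x runs along it from handle to blade, z up. About 60 g; it balances about 30 mm from the neck on the handle's side, so with the neck on the rest it leans handle-end down.
- paddle_neck (a point): The neck of the paddle, the point that belongs over the middle of the dip: on the handle's centre line, half-way up its 14 mm thickness, 145 mm from the handle's end. The handle keeps its 24 mm width for 15 mm beyond it, then it widens to 40 mm (9 mm thick) and to the blade. The underside is one flat plane.
- paddle_blade (a point): Middle of the round blade (56 mm wide, 4.5 mm thick, tip 28 mm farther on), 64 mm from the neck, half-way through its thickness.

How it is judged:
By the outcome, as a careful person would: the job done as asked, in the order asked, and still so for the second after the job is handed in, with the robot touching nothing.
It also fails if it takes over 56 s, if anything falls off the work surface, if the arm or the gripper's body presses on something with over 40 N, if the wrist force passes 120 N, or if a joint passes its speed limit or range.

## Working session

There is one attempt and no reset: what is moved stays moved. The work goes in short steps, Python scripts to look and compute and a shell command to move; the robot and the scene stay as the last step left them, time stands still between calls to the robot, and variables do not carry over. Pictures are saved under pics/ and viewed, and the job is handed in when it is done.

```bash
ls; mkdir -p pics
python3 - <<'E'
from cell import monitor,get_image,get_calibration,look_for
import cv2,numpy as np
s=monitor.observe();print(s)
for n in("scene","top","wrist"):
    p,d=get_image(n);cv2.imwrite(f"pics/{n}0.png",p[:,:,::-1]);np.savez(f"pics/{n}0.npz",p=p,d=d)
for n in("top","scene"):
    for l in("cup_mid","bento_floor","rest_dip","paddle_grip","paddle_neck","paddle_blade"):
        print(n,l,[(np.round(r["location"],3),round(r["score"],2)) for r in look_for(l,n)][:3])
c=get_calibration("top");print(c)
print(monitor.observe()["clock"])
E
```

```text
pics
{'clock': 0.0, 'joints': array([ 1.11137955,  0.43521785,  0.02495201,  1.5740999 , -0.01156279,
        1.13401984, -0.07507875]), 'dq': array([-9.68014786e-04,  1.98308684e-05,  7.90125935e-04, -4.30503344e-04,
       -1.85629370e-04,  3.26793148e-04,  4.68266301e-04]), 'joint_efforts': array([ 5.54249855e-04, -6.67858028e+01,  9.85089540e-01, -3.14466298e+01,
       -6.05250592e-02,  4.29440313e-02,  2.08971146e-04]), 'position': array([ 0.21807118, -0.5851647 ,  0.22594686]), 'ee_rot': array([-3.09021914e+00, -5.57223891e-01,  7.05452093e-04]), 'force': array([0.0525597 , 0.08788108, 0.11846973]), 'ft_torque': array([-0.02182065,  0.01292518,  0.04528678]), 'width': 1.0004470249390487}
top cup_mid [(array([ 0.582, -0.316,  0.022]), 0.77)]
top bento_floor [(array([0.479, 0.252, 0.049]), 0.84)]
top rest_dip [(array([ 0.577, -0.282,  0.026]), 0.77), (array([ 0.589, -0.001,  0.01 ]), 0.49)]
top paddle_grip [(array([0.592, 0.002, 0.013]), 0.86)]
top paddle_neck [(array([0.592, 0.001, 0.015]), 0.86)]
top paddle_blade [(array([ 0.591, -0.   ,  0.008]), 0.73)]
scene cup_mid [(array([ 0.568, -0.312,  0.038]), 0.91)]
scene bento_floor [(array([0.503, 0.252, 0.05 ]), 0.78), (array([0.522, 0.262, 0.074]), 0.37)]
scene rest_dip [(array([ 0.587, -0.281,  0.019]), 0.9)]
scene paddle_grip [(array([ 0.607, -0.008,  0.007]), 0.77)]
scene paddle_neck []
scene paddle_blade [(array([ 0.612, -0.   ,  0.008]), 0.82)]
{'fx': 512.7028182072702, 'fy': 512.7028182072702, 'cx': 275.1735080861954, 'cy': 211.00405837649336, 'R': array([[-0.01373256, -0.99969604, -0.0204754 ],
       [-0.9888145 ,  0.01661891, -0.14822177],
       [ 0.14851699,  0.01821091, -0.98874216]]), 't': array([0.02026362, 0.55795071, 1.2147498 ])}
0.75
```

View pics/top0.png

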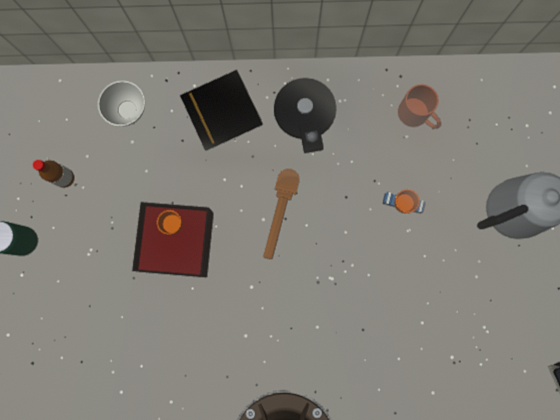

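View pics/scene0.png

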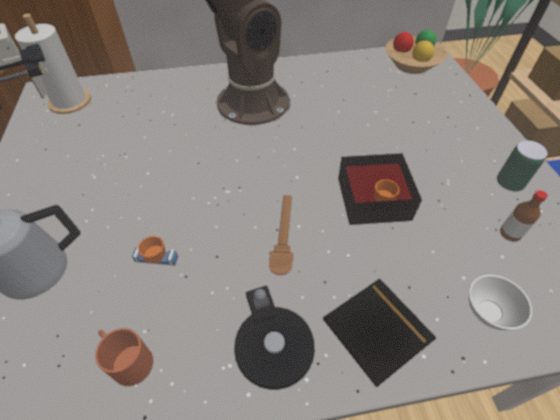

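View pics/wrist0.png

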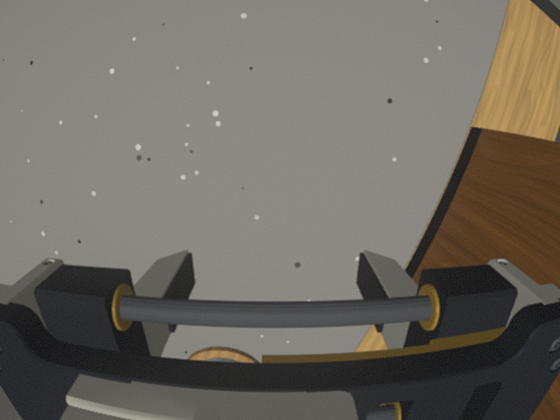

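The top view shows the bento at (173,240) with its packed cup at (170,222). The paddle runs from its handle end at (268,256) to its blade at (288,180). The cup stands on the rest at (405,202), with the kettle just to its right. I'll measure these with depth next.

```bash
cat > h.py <<'E'
import numpy as np,cv2
from cell import get_calibration
def cloud(d,n):
    c=get_calibration(n);v,u=np.mgrid[0:420,0:560]
    P=np.stack([(u-c['cx'])/c['fx']*d,(v-c['cy'])/c['fy']*d,d],-1)
    X=(P-c['t'])@c['R']; X[d==0]=np.nan; return X
def circ(xy):
    A=np.c_[2*xy,np.ones(len(xy))];s=np.linalg.lstsq(A,(xy**2).sum(1),rcond=None)[0]
    return s[:2],np.sqrt(s[2]+s[:2]@s[:2])
E
python3 - <<'E'
from h import *
from cell import masks_of
np.set_printoptions(precision=4,suppress=True)
for n in("top","scene"):
    z=np.load(f"pics/{n}0.npz");p=z['p'];X=cloud(z['d'],n)
    hsv=cv2.cvtColor(p,cv2.COLOR_RGB2HSV);H,S,V=[hsv[...,i].astype(int) for i in range(3)]
    x,y,zz=X[...,0],X[...,1],X[...,2]
    print(n,"counter z",np.nanmedian(zz[(abs(x-.45)<.05)&(abs(y+.15)<.05)]))
    def box(x0,x1,y0,y1):return (x>x0)&(x<x1)&(y>y0)&(y<y1)
    org=(H<20)&(S>140)
    # cup
    m=box(.48,.68,-.42,-.2)&org
    q=X[m];print("cup n",len(q),"zmax",np.percentile(q[:,2],[2,50,98]),"mean",q.mean(0))
    r=q[q[:,2]>.046];print(" rim",len(r),r.min(0),r.max(0),circ(r[:,:2]))
    m=box(.48,.68,-.42,-.2)&((H>95)&(H<130)&(S>60))
    q=X[m];print("rest blue",len(q),q.mean(0),q.min(0),q.max(0), cv2.minAreaRect(q[:,:2].astype(np.float32)*1000))
    m=box(.48,.68,-.36,-.25)&(zz>.012)&(zz<.07)&~org
    q=X[m];print("rest all",len(q),q.mean(0), cv2.minAreaRect(q[:,:2].astype(np.float32)*1000))
    # packed cup
    m=box(.35,.65,.13,.4)&org
    q=X[m];r=q[q[:,2]>.078];print("packed",len(q),np.percentile(q[:,2],[2,50,98]));print(" rim",len(r),r.min(0),r.max(0),circ(r[:,:2]))
    m=box(.35,.62,.13,.4)&(zz>.077)&(zz<.095)&~org
    q=X[m];print("bento rim",len(q),cv2.minAreaRect(q[:,:2].astype(np.float32)*1000))
    m=box(.35,.65,.13,.4)&((H<8)|(H>172))&(S>140)&(zz>.04)&(zz<.06)
    q=X[m];print("floor",len(q),q.mean(0),cv2.minAreaRect(q[:,:2].astype(np.float32)*1000))
    # paddle
    m=box(.4,.8,-.1,.12)&(H<20)&(S>90)
    q=X[m];print("paddle",len(q),q.mean(0),np.percentile(q[:,2],[2,50,98]),cv2.minAreaRect(q[:,:2].astype(np.float32)*1000))
    # kettle
    m=box(.4,.75,-.62,-.37)&(zz>.03);q=X[m];i=np.argmax(q[:,1]);print("kettle",len(q),q[i],q[:,2].max())
E
```

```text
top counter z 0.0002325674396993395
cup n 294 zmax [0.0162 0.0223 0.0559] mean [ 0.5748 -0.3069  0.0275]
 rim 46 [ 0.5482 -0.3277  0.0482] [ 0.5974 -0.2796  0.057 ] (array([ 0.5751, -0.3076]), np.float64(0.026308626021497847))
rest blue 87 [ 0.5847 -0.2767  0.0218] [ 0.5561 -0.351   0.0023] [ 0.601  -0.2582  0.0329] ((578.5576171875, -306.85491943359375), (96.22058868408203, 27.66480827331543), 75.34000396728516)
rest all 397 [ 0.58   -0.3103  0.033 ] ((575.1829833984375, -308.7087097167969), (57.52851486206055, 100.12043762207031), 3.830239772796631)
packed 3849 [0.0464 0.0515 0.085 ]
 rim 144 [0.5003 0.2338 0.0781] [0.5588 0.2916 0.0925] (array([0.5288, 0.2622]), np.float64(0.027125386018081395))
bento rim 692 ((489.200927734375, 257.9480895996094), (166.08644104003906, 165.08628845214844), 84.45742797851562)
floor 3329 [0.4831 0.2603 0.0511] ((490.5457458496094, 261.82513427734375), (148.55996704101562, 154.3343505859375), 84.51715087890625)
paddle 1077 [ 0.5775 -0.0026  0.0098] [-0.0001  0.0103  0.0184] ((558.096923828125, 0.67425537109375), (54.29313659667969, 232.69482421875), 
[... 561 characters left out ...]
306.0555419921875), (99.39691925048828, 57.556854248046875), 56.71965789794922)
packed 982 [0.0496 0.053  0.0884]
 rim 178 [0.5008 0.2337 0.0783] [0.5594 0.2925 0.0901] (array([0.5302, 0.263 ]), np.float64(0.027190441775217986))
bento rim 808 ((489.54962158203125, 259.20416259765625), (166.35459899902344, 169.15472412109375), 84.43319702148438)
floor 740 [0.4743 0.264  0.0519] ((475.7677307128906, 265.6588134765625), (143.54734802246094, 124.60950469970703), 86.24765014648438)
paddle 889 [ 0.592  -0.0068  0.0099] [0.0032 0.0085 0.0175] ((559.10400390625, -5.2965850830078125), (49.974449157714844, 227.4384307861328), 79.68192291259766)
kettle 4756 [ 0.5147 -0.4681  0.0788] 0.17650655731070544
```

Run:
```python
import cv2,numpy as np
p=cv2.imread("pics/top0.png")
a=cv2.resize(p[160:240,370:470],None,fx=6,fy=6,interpolation=cv2.INTER_CUBIC);cv2.imwrite("pics/za.png",a)
a=cv2.resize(p[160:290,120:320],None,fx=4,fy=4,interpolation=cv2.INTER_CUBIC);cv2.imwrite("pics/zb.png",a)
```

```text
(no output)
```

View pics/za.png

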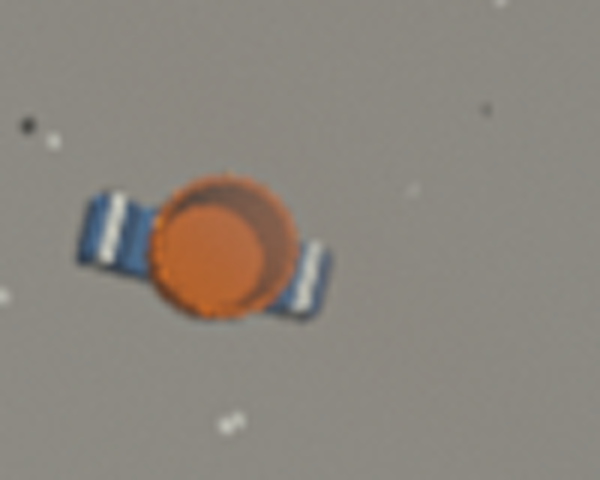

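View pics/zb.png

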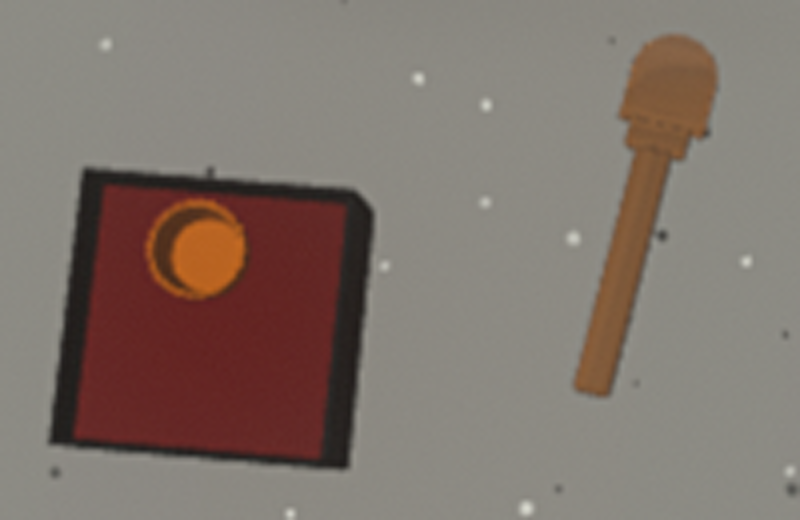

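```bash
cat >> h.py <<'E'
from scipy.spatial.transform import Rotation as Ro
def plan(target,jaw,n=None,flip=None):
    """jaw = world yaw deg of tool y (mod 180). prints rows from current pose, horizontal+turn together"""
    from cell import monitor
    s=monitor.observe();R=Ro.from_rotvec(s['ee_rot']).as_matrix();p=np.array(s['position'])
    yw=np.degrees(np.arctan2(R[1,1],R[0,1]))
    d=(jaw-yw+90)%180-90
    if flip: d+=flip
    turn=-d  # tool z down
    t=np.array(target)-p
    print("clock",s['clock'],"pos",p.round(4),"tool z",R[:,2].round(3),"jaw yaw",round(yw,2),"turn",round(turn,2),"j7",s['joints'][6].round(2),"F",np.round(s['force'],1),"w",round(s['width'],3))
    if n is None:n=max(1,int(np.ceil(max(np.linalg.norm(t)/.042,abs(turn)/8))))
    M=R.copy();rows=[]
    for i in range(n):
        rows.append([[round(float(a)*100,2) for a in M.T@t/n],round(turn/n,2)])
        M=M@Ro.from_euler('z',turn/n,degrees=True).as_matrix()
    for r in rows:print(r)
E
python3 - <<'E'
from h import *
np.set_printoptions(precision=4,suppress=True)
z=np.load("pics/top0.npz");p=z['p'];X=cloud(z['d'],"top")
hsv=cv2.cvtColor(p,cv2.COLOR_RGB2HSV);H,S,V=[hsv[...,i].astype(int) for i in range(3)]
m=((H<20)&(S>90));m[:165]=0;m[265:]=0;m[:,:255]=0;m[:,305:]=0
v,u=np.nonzero(m);c=get_calibration("top")
# ray-plane at z=h
def ray(u,v,h):
    d=np.stack([(u-c['cx'])/c['fx'],(v-c['cy'])/c['fy'],np.ones(len(u))],-1)@c['R'];o=-c['R'].T@c['t']
    return o+d*((h-o[2])/d[:,2])[:,None]
Q=ray(u,v,.010)[:,:2]
# handle pixels: x<0.58
for lo,hi in((.47,.58),(.48,.57)):
    h=Q[(Q[:,0]>lo)&(Q[:,0]<hi)];l=cv2.fitLine(h.astype(np.float32),cv2.DIST_L2,0,1e-6,1e-6).ravel()
    dr=l[:2]*np.sign(l[0]);print("dir",dr,np.degrees(np.arctan2(dr[1],dr[0])),l[2:])
a=(Q-l[2:])@dr;b=(Q-l[2:])@[-dr[1],dr[0]]
e0,e1=a.min(),a.max();print("len",e1-e0)
for s in np.arange(0,.24,.01):
    k=(a-e0>=s)&(a-e0<s+.01);print(round(s,2),b[k].min().round(4),b[k].max().round(4),end=' | ')
print()
end=l[2:]+e0*dr;print("end",end,"neck",end+.145*dr,"grip",end+.095*dr, "from tip neck",l[2:]+(e1-.092)*dr)
plan([.576,-.3076,.10],-14.6)
E
```

```text
dir [ 0.9621 -0.2728] -15.829202 [0.5239 0.0124]
dir [ 0.9589 -0.2838] -16.487701 [0.5242 0.0124]
len 0.23193663659613156
0.0 -0.0113 0.0092 | 0.01 -0.0117 0.0095 | 0.02 -0.0114 0.0091 | 0.03 -0.0118 0.0095 | 0.04 -0.0115 0.0098 | 0.05 -0.0105 0.0101 | 0.06 -0.0109 0.0104 | 0.07 -0.0106 0.0108 | 0.08 -0.0103 0.0104 | 0.09 -0.0106 0.0107 | 0.1 -0.0103 0.0111 | 0.11 -0.01 0.0114 | 0.12 -0.0097 0.0117 | 0.13 -0.0094 0.0114 | 0.14 -0.0091 0.0117 | 0.15 -0.0168 0.0176 | 0.16 -0.0172 0.0197 | 0.17 -0.0248 0.028 | 0.18 -0.0259 0.0284 | 0.19 -0.0249 0.028 | 0.2 -0.0246 0.0284 | 0.21 -0.0226 0.0273 | 0.22 -0.0174 0.0245 | 0.23 -0.0042 0.0088 | 
end [0.4469 0.0353] neck [ 0.5859 -0.0059] grip [0.5379 0.0083] from tip neck [ 0.581  -0.0044]
clock 0.75 pos [ 0.2183 -0.5857  0.2267] tool z [ 0. -0. -1.] jaw yaw -69.56 turn -54.96 j7 -0.08 F [-0.5  0.3  0.5] w 0.998
[[3.6, -1.13, 1.06], np.float64(-4.58)]
[[3.68, -0.84, 1.06], np.float64(-4.58)]
[[3.74, -0.54, 1.06], np.float64(-4.58)]
[[3.77, -0.24, 1.06], np.float64(-4.58)]
[[3.78, 0.06, 1.06], np.float64(-4.58)]
[[3.76, 0.36, 1.06], np.float64(-4.58)]
[[3.72, 0.66, 1.06], np.float64(-4.58)]
[[3.65, 0.95, 1.06], np.float64(-4.58)]
[[3.57, 1.24, 1.06], np.float64(-4.58)]
[[3.45, 1.52, 1.06], np.float64(-4.58)]
[[3.32, 1.79, 1.06], np.float64(-4.58)]
[[3.17, 2.05, 1.06], np.float64(-4.58)]
```

```bash
python3 -m crank '[[[3.6,-1.1,0],-4.6,0],[[3.7,-0.8,0],-4.6,0],[[3.7,-0.5,0],-4.6,0],[[3.8,-0.2,0],-4.6,0],[[3.8,0.1,0],-4.6,0]]' 12; python3 -m crank '[[[3.8,0.4,1],-4.6,0],[[3.7,0.7,1],-4.6,0],[[3.7,1,1],-4.6,0],[[3.6,1.2,1],-4.6,0],[[3.5,1.5,1],-4.6,0]]'; python3 -c "
from h import *
plan([.576,-.3076,.10],-14.6)"
```

```text
clock: 1.25
position: [0.3696, -0.4702, 0.2269]
ee_rot: [2.916, 1.167, 0.0]
force: [0.6, -0.1, -0.7]
width: 1.004
clock: 1.75
position: [0.5196, -0.3533, 0.1765]
ee_rot: [2.625, 1.725, 0.0]
force: [-0.2, 0.5, -0.4]
width: 0.999
clock 1.75 pos [ 0.5196 -0.3533  0.1765] tool z [ 0. -0. -1.] jaw yaw -23.39 turn -8.79 j7 -0.01 F [-0.2  0.5 -0.4] w 0.999
[[2.14, 1.12, 2.55], np.float64(-2.93)]
[[2.08, 1.23, 2.55], np.float64(-2.93)]
[[2.02, 1.33, 2.55], np.float64(-2.93)]
```

```bash
python3 -m crank '[[[2.1,1.1,2.2],-2.9,0],[[2.1,1.2,2.2],-2.9,0],[[2,1.3,2.2],-2.9,0],[[0,0,0],0,0],[[0,0,0],0,0]]'
python3 - <<'E'
from h import *
from cell import *
p,d=get_image("wrist");cv2.imwrite("pics/w1.png",p[:,:,::-1])
p,d=get_image("top");cv2.imwrite("pics/t1.png",p[:,:,::-1])
plan([.576,-.3076,.024],-14.6)
E
```

```text
clock: 2.25
position: [0.574, -0.3085, 0.1102]
ee_rot: [-2.489, -1.915, 0.001]
force: [-0.5, -0.2, -0.4]
width: 0.998
clock 2.35 pos [ 0.5738 -0.3102  0.1115] tool z [ 0.    -0.001 -1.   ] jaw yaw -14.97 turn -0.37 j7 -0.0 F [-0.   0.9 -0.3] w 1.003
[[0.1, 0.05, 2.92], np.float64(-0.12)]
[[0.1, 0.05, 2.92], np.float64(-0.12)]
[[0.1, 0.05, 2.92], np.float64(-0.12)]
```

View pics/w1.png

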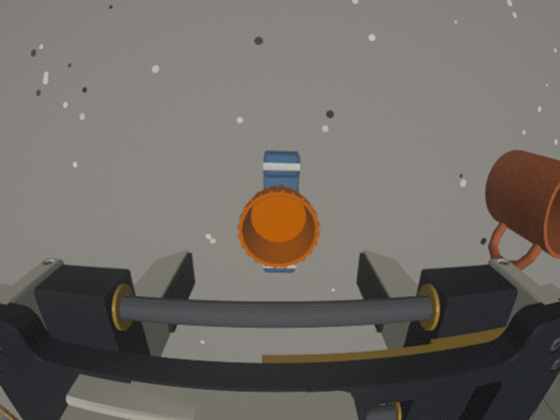

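```bash
python3 -m crank '[[[0.1,0.1,3],-0.2,0],[[0.1,0,3],-0.2,0],[[0,0,1.5],0,0],[[0,0,1.2],0,0],[[0,0,0],0,0]]'; python3 -m crank '[[[0,0,0],0,80],[[0,0,0],0,110],[[0,0,0],0,140],[[0,0,0],0,140],[[0,0,0],0,140]]' 12
python3 - <<'E'
from h import *
from cell import *
p,d=get_image("wrist");cv2.imwrite("pics/w2.png",p[:,:,::-1])
plan([.576,-.3076,.20],-14.6)
E
```

```text
clock: 2.85
position: [0.5748, -0.3076, 0.023]
ee_rot: [-2.483, -1.922, 0.001]
force: [-0.0, 0.8, 0.1]
width: 0.999
clock: 3.35
position: [0.5758, -0.3073, 0.0242]
ee_rot: [2.483, 1.924, 0.0]
force: [-0.7, -0.6, 2.8]
width: 0.621
clock 3.4 pos [ 0.5759 -0.3073  0.0242] tool z [ 0.001 -0.    -1.   ] jaw yaw -14.46 turn 0.14 j7 -0.03 F [-0.5 -0.4  2.7] w 0.625
[[-0.01, 0.01, -3.52], np.float64(0.03)]
[[-0.01, 0.01, -3.52], np.float64(0.03)]
[[-0.01, 0.01, -3.52], np.float64(0.03)]
[[-0.01, 0.01, -3.52], np.float64(0.03)]
[[-0.01, 0.01, -3.52], np.float64(0.03)]
```

View pics/w2.png

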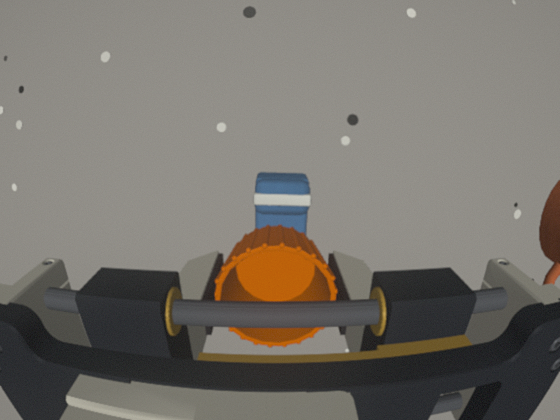

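The fingers stopped at 57 mm, which matches the cup's diameter near the rim, and in the picture the cup sits between the pads at (277,290). Lifting.

```bash
python3 -m crank '[[[0,0,-1],0,140],[[0,0,-2],0,140],[[0,0,-4],0,140],[[0,0,-4],0,140],[[0,0,-4],0,140]]' 12
python3 - <<'E'
from h import *
from cell import *
p,d=get_image("wrist");cv2.imwrite("pics/w3.png",p[:,:,::-1])
p,d=get_image("top");cv2.imwrite("pics/t3.png",p[:,:,::-1])
p,d=get_image("scene");cv2.imwrite("pics/s3.png",p[:,:,::-1])
a=np.radians(-5.55);x=np.array([np.cos(a),np.sin(a)])
t=np.array([.4894,.2585])-.039*x; print(t)
plan([*t,.17],84.45)
E
```

```text
clock: 3.9
position: [0.5754, -0.307, 0.1759]
ee_rot: [-2.483, -1.924, -0.0]
force: [0.9, 0.2, 0.9]
width: 0.623
[0.45058283 0.26227186]
clock 4.05 pos [ 0.5774 -0.3078  0.1778] tool z [ 0.006 -0.003 -1.   ] jaw yaw -14.47 turn 81.08 j7 0.02 F [-0.1 -0.4 -0.4] w 0.625
[[3.72, -1.89, 0.04], np.float64(5.79)]
[[3.51, -2.26, 0.04], np.float64(5.79)]
[[3.26, -2.6, 0.04], np.float64(5.79)]
[[2.98, -2.92, 0.04], np.float64(5.79)]
[[2.67, -3.2, 0.04], np.float64(5.79)]
[[2.33, -3.46, 0.04], np.float64(5.79)]
[[1.97, -3.68, 0.04], np.float64(5.79)]
[[1.59, -3.86, 0.04], np.float64(5.79)]
[[1.2, -4.0, 0.04], np.float64(5.79)]
[[0.79, -4.1, 0.04], np.float64(5.79)]
[[0.37, -4.16, 0.04], np.float64(5.79)]
[[-0.05, -4.17, 0.04], np.float64(5.79)]
[[-0.47, -4.14, 0.04], np.float64(5.79)]
[[-0.89, -4.08, 0.04], np.float64(5.79)]
```

View pics/s3.png

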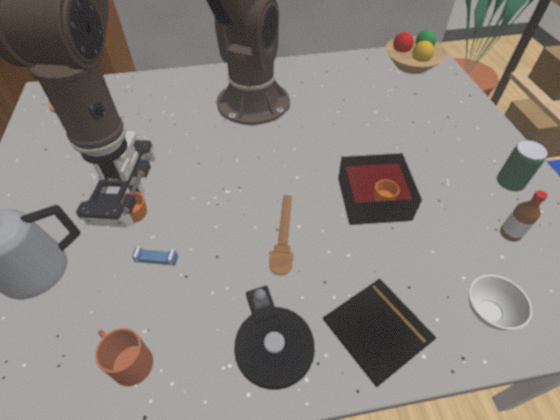

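View pics/w3.png

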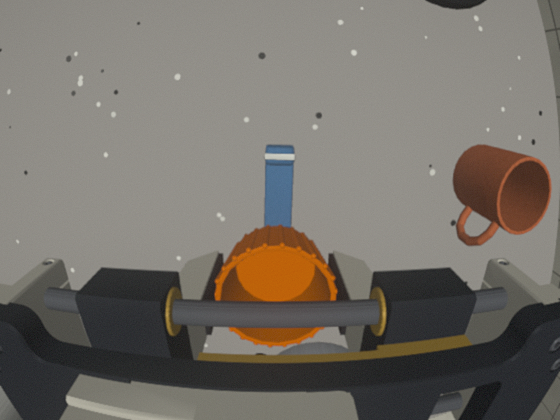

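The cup is lifted and held at (277,290), and the rest is still in place at (155,256) in the scene view. Next I carry it over to the bento.

```bash
python3 -m crank '[[[1.5,-0.8,0],2,140],[[3.6,-2.0,0],5.8,140],[[3.4,-2.3,0],5.8,140],[[3.2,-2.7,0],5.8,140],[[2.9,-3,0],5.8,140]]'; python3 -m crank '[[[2.5,-3.3,0],5.8,140],[[2.2,-3.5,0],5.8,140],[[1.8,-3.7,0],5.8,140],[[1.4,-3.9,0],5.8,140],[[1,-4,0],5.8,140]]';python3 -c "
from h import *
plan([.4506,.2623,.17],84.45)"
```

```text
clock: 4.55
position: [0.5354, -0.127, 0.173]
ee_rot: [-2.845, -1.329, 0.002]
force: [1.0, 0.0, 1.1]
width: 0.621
clock: 5.05
position: [0.4892, 0.0741, 0.1732]
ee_rot: [3.088, 0.575, -0.002]
force: [0.5, -0.4, -0.0]
width: 0.619
clock 5.05 pos [0.4892 0.0741 0.1732] tool z [-0.001 -0.    -1.   ] jaw yaw -68.9 turn 26.65 j7 -1.54 F [ 0.5 -0.4 -0. ] w 0.619
[[0.64, -3.79, 0.06], np.float64(5.33)]
[[0.28, -3.83, 0.06], np.float64(5.33)]
[[-0.08, -3.84, 0.06], np.float64(5.33)]
[[-0.43, -3.82, 0.06], np.float64(5.33)]
[[-0.79, -3.76, 0.06], np.float64(5.33)]
```

```bash
python3 -m crank '[[[0.6,-3.8,0],5.3,140],[[0.3,-3.8,0],5.3,140],[[-0.1,-3.8,0],5.3,140],[[-0.4,-3.8,0],5.3,140],[[-0.6,-2.8,0],5.3,140]]'; python3 -m crank '[[[-0.2,-1,0],0,140],[[0,0,0],0,140]]';python3 - <<'E'
from h import *
from cell import *
p,d=get_image("wrist");cv2.imwrite("pics/w4.png",p[:,:,::-1])
p,d=get_image("scene");cv2.imwrite("pics/s4.png",p[:,:,::-1])
plan([.4506,.2623,.17],84.45)
E
```

```text
clock: 5.55
position: [0.4514, 0.2525, 0.1731]
ee_rot: [3.138, -0.144, -0.002]
force: [0.7, -0.0, -0.6]
width: 0.624
clock: 5.75
position: [0.451, 0.2615, 0.1732]
ee_rot: [3.138, -0.134, -0.002]
force: [-0.0, -0.8, -1.1]
width: 0.622
clock 5.85 pos [0.452  0.2588 0.1733] tool z [-0.001 -0.001 -1.   ] jaw yaw -95.13 turn 0.42 j7 -2.36 F [-0.4 -0.1 -0.7] w 0.621
[[-0.17, -0.34, 0.33], np.float64(0.42)]
```

View pics/w4.png

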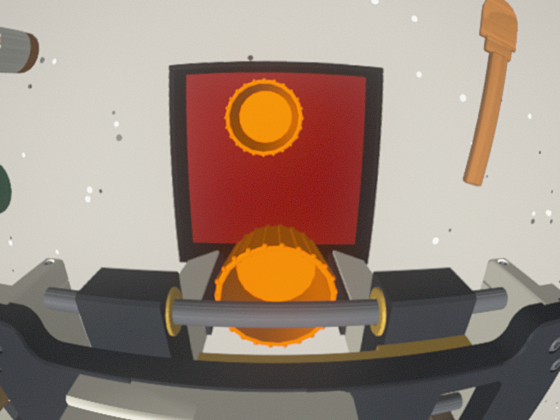

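View pics/s4.png

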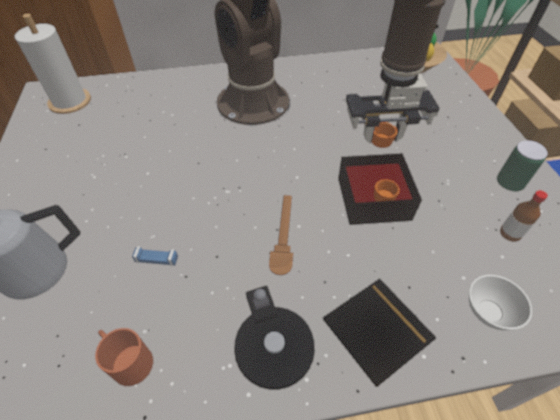

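```bash
python3 -m crank '[[[0,-0.1,3],0.2,140],[[-0.1,-0.1,3],0,140],[[0,0,2.5],0,140],[[0,0,1.5],0,140],[[0,0,0.6],0,140]]'; python3 -m crank '[[[0,0,0.5],0,140],[[0,0,0],0,140]]';python3 - <<'E'
from h import *
from cell import *
p,d=get_image("wrist");cv2.imwrite("pics/w5.png",p[:,:,::-1])
p,d=get_image("scene");cv2.imwrite("pics/s5.png",p[:,:,::-1])
plan([.4506,.2623,.056],84.45)
E
```

```text
clock: 6.35
position: [0.4508, 0.2597, 0.0661]
ee_rot: [3.135, -0.15, -0.003]
force: [0.2, -0.7, -0.3]
width: 0.622
clock: 6.55
position: [0.4514, 0.2618, 0.0628]
ee_rot: [3.138, -0.148, 0.0]
force: [-0.7, -0.3, -0.8]
width: 0.621
clock 6.65 pos [0.4516 0.2624 0.0634] tool z [ 0.001  0.    -1.   ] jaw yaw -95.38 turn 0.17 j7 -2.42 F [ 0.2  0.  -0.3] w 0.624
[[-0.1, 0.02, 0.74], np.float64(0.17)]
```

View pics/w5.png

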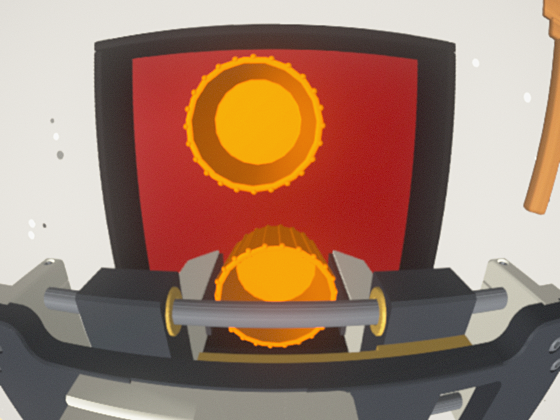

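```bash
python3 -m crank '[[[-0.1,0,0.3],0,140],[[0,0,0.2],0,140],[[0,0,0.1],0,140],[[0,0,0],0,140]]'
```

```text
clock: 7.05
position: [0.4499, 0.2626, 0.0566]
ee_rot: [3.138, -0.147, -0.0]
force: [0.1, 0.0, 0.1]
width: 0.621
```

```bash
python3 -m crank '[[[0,0,0.1],0,140],[[0,0,0.0],0,140]]';  python3 -m crank '[[[0,0,0],0,60],[[0,0,0],0,40],[[0,0,0],0,40],[[0,0,0],0,40]]';python3 -m crank '[[[0,0,-1.5],0,40],[[0,0,-3],0,40],[[0,0,-3],0,40],[[0,0,-3],0,20],[[0,0,-3],0,0]]'
python3 - <<'E'
from h import *
from cell import *
p,d=get_image("wrist");cv2.imwrite("pics/w6.png",p[:,:,::-1])
p,d=get_image("scene");cv2.imwrite("pics/s6.png",p[:,:,::-1])
plan([.534,.009,.17],74.2)
E
```

```text
clock: 7.25
position: [0.45, 0.2627, 0.0561]
ee_rot: [-3.138, 0.147, -0.0]
force: [-1.5, 0.2, 4.2]
width: 0.622
clock: 7.65
position: [0.45, 0.2626, 0.0556]
ee_rot: [3.138, -0.147, -0.0]
force: [0.9, 0.4, -0.2]
width: 0.84
clock: 8.15
position: [0.4498, 0.2625, 0.1919]
ee_rot: [3.138, -0.147, -0.0]
force: [0.8, 0.5, 0.1]
width: 0.962
clock 8.25 pos [0.4519 0.264  0.1946] tool z [ 0.006  0.004 -1.   ] jaw yaw -95.37 turn 10.43 j7 -2.37 F [ 0.9  0.3 -0.1] w 0.994
[[1.51, 3.52, 0.34], np.float64(1.49)]
[[1.6, 3.48, 0.34], np.float64(1.49)]
[[1.69, 3.44, 0.34], np.float64(1.49)]
[[1.78, 3.39, 0.34], np.float64(1.49)]
[[1.86, 3.34, 0.34], np.float64(1.49)]
[[1.95, 3.29, 0.34], np.float64(1.49)]
[[2.04, 3.24, 0.34], np.float64(1.49)]
```

View pics/w6.png

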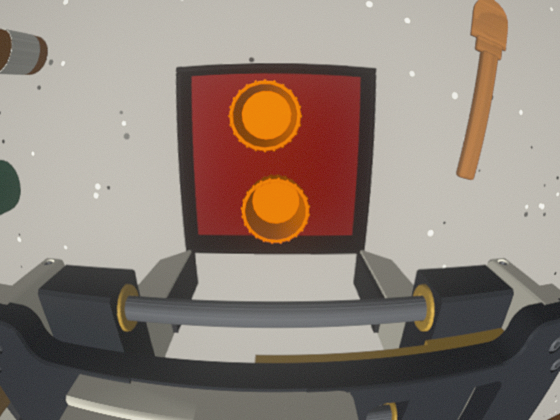

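View pics/s6.png

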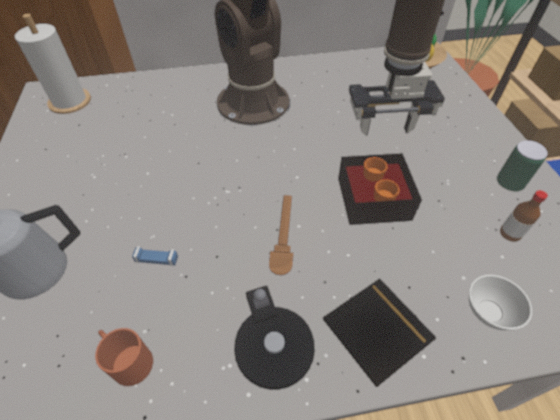

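The second cup now stands upright in the near half, at wrist pixel (275,210), beside the packed one at (265,115). With the rest bare, I'll re-measure it and the paddle.

```bash
cat > m.py <<'E'
from h import *
from cell import *
np.set_printoptions(precision=4,suppress=True)
def ray(n,u,v,h):
    c=get_calibration(n)
    d=np.stack([(u-c['cx'])/c['fx'],(v-c['cy'])/c['fy'],np.ones(len(u))],-1)@c['R'];o=-c['R'].T@c['t']
    return o+d*((h-o[2])/d[:,2])[:,None]
def rect(Q):
    (cx,cy),(w,h),a=cv2.minAreaRect(Q[:,:2].astype(np.float32)*1000)
    if w<h:w,h,a=h,w,a-90
    return (round(cx,1),round(cy,1)),(round(w,1),round(h,1)),round((a+90)%180-90,2)
def measure(n,tag):
    p,d=get_image(n);cv2.imwrite(f"pics/{n}{tag}.png",p[:,:,::-1]);np.savez(f"pics/{n}{tag}.npz",p=p,d=d)
    X=cloud(d,n);x,y,zz=X[...,0],X[...,1],X[...,2]
    hsv=cv2.cvtColor(p,cv2.COLOR_RGB2HSV);H,S,V=[hsv[...,i].astype(int) for i in range(3)]
    b=lambda x0,x1,y0,y1:(x>x0)&(x<x1)&(y>y0)&(y<y1)
    m=b(.5,.66,-.37,-.24)&(zz>.012)&(zz<.04);q=X[m]
    print(n,"rest",len(q),q.mean(0),rect(q))
    m=b(.5,.66,-.4,-.2)&(H>95)&(H<130)&(S>60)|b(.5,.66,-.37,-.24)&(zz>.012);v,u=np.nonzero(m);Q=ray(n,u,v,.02);print("  rest px@.02",rect(Q))
    m=b(.42,.72,-.12,.1)&(H<20)&(S>90);v,u=np.nonzero(m);Q=ray(n,u,v,.010)[:,:2];print("  paddle",rect(Q))
    r=rect(Q);a=np.radians(r[2]);dr=np.array([np.cos(a),np.sin(a)]);nr=np.array([-dr[1],dr[0]])
    for _ in range(3):
        t=Q@dr;e0,e1=t.min(),t.max();k=(t-e0>.01)&(t-e0<.145)
        bins=np.arange(.01,.14,.01)+e0;T=[];C=[];W=[]
        for s in bins:
            kk=(t>=s)&(t<s+.01);bb=Q[kk]@nr;T.append(s+.005);C.append((bb.min()+bb.max())/2);W.append(np.ptp(bb))
        f=np.polyfit(T,C,1);da=np.arctan(f[0]);a+=da;dr=np.array([np.cos(a),np.sin(a)]);nr=np.array([-dr[1],dr[0]])
    t=Q@dr;e0,e1=t.min(),t.max();k=(t<e0+.14);off=np.mean([((Q[(t>=s)&(t<s+.01)]@nr).min()+(Q[(t>=s)&(t<s+.01)]@nr).max())/2 for s in np.arange(.01,.13,.01)+e0])
    print("  paddle yaw",np.degrees(a),"len",e1-e0,"w",np.mean(W),"neck(end)",(e0+.145)*dr+off*nr,"neck(tip)",(e1-.092)*dr+off*nr)
E
python3 - <<'E'
from m import *
measure("top","6");measure("scene","6b")
E
```

```text
top rest 474 [ 0.5765 -0.308   0.021 ] ((576.8, -308.5), (100.4, 29.4), 74.67)
  rest px@.02 ((577.0, -308.1), (102.9, 32.0), 74.57)
  paddle ((557.9, 1.3), (231.8, 54.0), -14.59)
  paddle yaw -15.41339162036166 len 0.23189200681063116 w 0.020992545583484443 neck(end) [ 0.5863 -0.0047] neck(tip) [ 0.5814 -0.0034]
scene rest 526 [ 0.58   -0.3077  0.021 ] ((578.0, -307.8), (100.2, 29.9), 74.0)
  rest px@.02 ((577.9, -307.8), (105.1, 38.9), 73.92)
  paddle ((558.1, -4.7), (232.4, 52.0), -9.66)
  paddle yaw -15.364119369794306 len 0.23452073163499576 w 0.016792677925365155 neck(end) [ 0.5862 -0.0052] neck(tip) [ 0.5838 -0.0045]
```

View pics/top6.png

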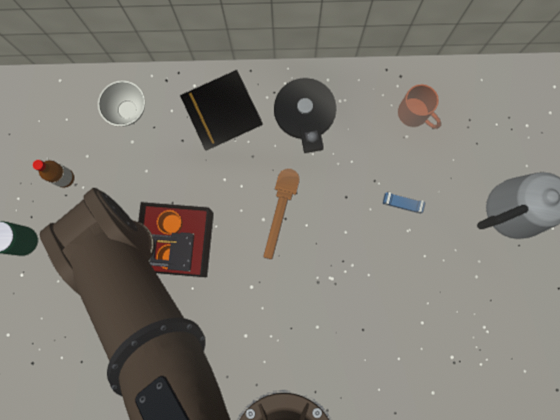

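```bash
python3 -c "
from h import *
plan([.5358,.0088,.12],74.6,n=8)"
```

```text
clock 8.35 pos [0.4502 0.2627 0.1911] tool z [ 0.001  0.001 -1.   ] jaw yaw -95.36 turn 10.04 j7 -2.37 F [ 0.  -0.7 -1. ] w 1.002
[[1.36, 3.06, 0.89], np.float64(1.25)]
[[1.43, 3.03, 0.89], np.float64(1.25)]
[[1.49, 3.0, 0.89], np.float64(1.25)]
[[1.56, 2.96, 0.89], np.float64(1.25)]
[[1.62, 2.93, 0.89], np.float64(1.25)]
[[1.69, 2.89, 0.89], np.float64(1.25)]
[[1.75, 2.86, 0.89], np.float64(1.25)]
[[1.81, 2.82, 0.89], np.float64(1.25)]
```

```bash
python3 -m crank '[[[1.4,3.1,0],1.3,0],[[1.4,3,0],1.3,0],[[1.5,3,0],1.3,0],[[1.6,3,0],1.2,0],[[1.6,2.9,1],1.2,0]]'; python3 -m crank '[[[1.7,2.9,2],1.2,0],[[1.7,2.9,2],1.3,0],[[1.8,2.8,2],1.2,0],[[0,0,0],0,0],[[0,0,0],0,0]]';python3 - <<'E'
from m import *
plan([.5358,.0088,.12],74.6)
p,d=get_image("wrist");cv2.imwrite("pics/w7.png",p[:,:,::-1])
plan([.5358,.0088,.003],74.6)
E
```

```text
clock: 8.85
position: [0.5039, 0.1022, 0.1802]
ee_rot: [3.125, -0.321, -0.0]
force: [-0.0, 0.4, 0.5]
width: 1.005
clock: 9.35
position: [0.5339, 0.0073, 0.119]
ee_rot: [3.112, -0.422, -0.005]
force: [-0.0, 0.1, -0.3]
width: 1.002
clock 9.35 pos [0.5339 0.0073 0.119 ] tool z [-0.003 -0.    -1.   ] jaw yaw -105.46 turn -0.06 j7 -1.98 F [-0.   0.1 -0.3] w 1.002
[[0.14, -0.19, -0.1], np.float64(-0.06)]
clock 9.4 pos [0.5343 0.0086 0.1198] tool z [-0.002  0.    -1.   ] jaw yaw -105.35 turn 0.05 j7 -1.98 F [ 1.1 -0.7  0.1] w 0.997
[[0.05, -0.02, 3.89], np.float64(0.02)]
[[0.05, -0.02, 3.89], np.float64(0.02)]
[[0.05, -0.02, 3.89], np.float64(0.02)]
```

View pics/w7.png

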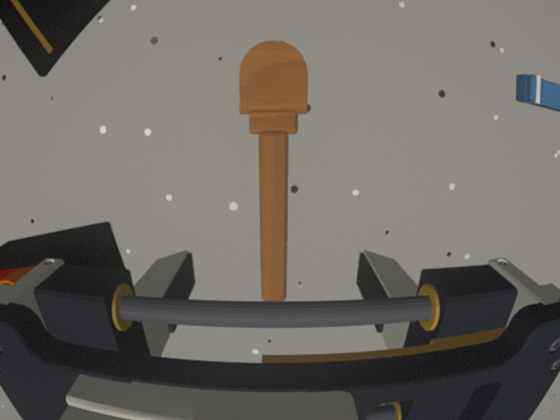

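```bash
python3 -m crank '[[[0.1,0,4],0,0],[[0,0,3.5],0,0],[[0,0,2],0,0],[[0,0,1.4],0,0],[[0,0,0.6],0,0]]'; python3 -m crank '[[[0,0,0],0,0]]' 20; python3 -c "
from h import *
plan([.5358,.0088,.003],74.6)"
```

```text
clock: 9.9
position: [0.5352, 0.0095, 0.0047]
ee_rot: [-3.114, 0.416, 0.003]
force: [-0.6, 0.3, -0.3]
width: 1.002
clock: 10.0
position: [0.5357, 0.009, 0.0054]
ee_rot: [-3.114, 0.417, 0.001]
force: [-0.1, 0.6, 0.2]
width: 0.998
clock 10.0 pos [0.5357 0.009  0.0054] tool z [-0.001  0.    -1.   ] jaw yaw -105.26 turn 0.14 j7 -2.0 F [-0.1  0.6  0.2] w 0.998
[[0.02, 0.02, 0.24], np.float64(0.14)]
```

```bash
python3 -m crank '[[[0,0,0.2],0,100],[[0,0,0],0,215],[[0,0,0],0,215],[[0,0,0],0,215],[[0,0,0],0,215]]' 20; python3 -m crank '[[[0,0,0],0,215],[[0,0,0],0,215],[[0,0,0],0,215]]'; python3 -m crank '[[[0,0,-0.5],0,215],[[0,0,-1.5],0,215],[[0,0,-3],0,215],[[0,0,-2],0,215],[[0,0,0],0,215]]'
python3 - <<'E'
from m import *
p,d=get_image("wrist");cv2.imwrite("pics/w8.png",p[:,:,::-1])
measure("top","8")
p,d=get_image("scene");cv2.imwrite("pics/s8.png",p[:,:,::-1])
plan([.5358-.007,.0088-.3035,.08],74.6)
E
```

```text
clock: 10.5
position: [0.5362, 0.0079, 0.004]
ee_rot: [-3.113, 0.42, -0.001]
force: [-0.0, -0.0, -0.1]
width: 0.616
clock: 10.8
position: [0.536, 0.0078, 0.0037]
ee_rot: [3.113, -0.42, -0.0]
force: [0.3, 0.3, -0.1]
width: 0.353
clock: 11.3
position: [0.5379, 0.0081, 0.0766]
ee_rot: [-3.112, 0.42, -0.007]
force: [0.5, 0.4, -0.4]
width: 0.256
top rest 475 [ 0.5765 -0.3083  0.0211] ((577.4, -308.9), (101.1, 29.6), 74.02)
  rest px@.02 ((577.3, -308.2), (102.9, 31.4), 74.57)
  paddle ((0.0, 0.0), (0.0, 0.0), 0.0)Traceback (most recent call last):
  File "<stdin>", line 3, in <module>
  File "m.py", line 23, in measure
    t=Q@dr;e0,e1=t.min(),t.max();k=(t-e0>.01)&(t-e0<.145)
                 ~~~~~^^
    return umr_minimum(a, axis, None, out, keepdims, initial, where)
ValueError: zero-size array to reduction operation minimum which has no identity
```

View pics/w8.png

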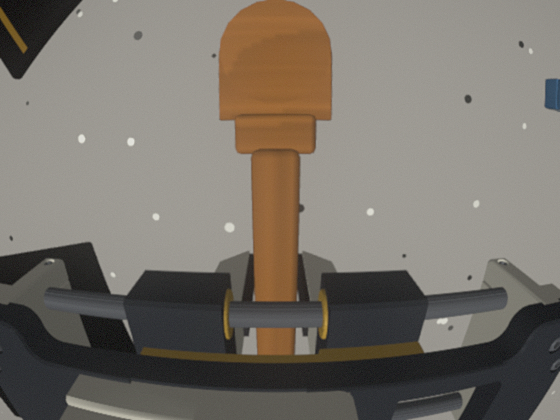

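Run:
```python
from m import *
plan([.5358-.007,.0088-.3035,.08],74.6)
p,d=get_image("scene");cv2.imwrite("pics/s8.png",p[:,:,::-1]);X=cloud(d,"scene")
hsv=cv2.cvtColor(p,cv2.COLOR_RGB2HSV);H,S=hsv[...,0].astype(int),hsv[...,1].astype(int)
x,y,zz=X[...,0],X[...,1],X[...,2]
m=(H<20)&(S>90)&(x>.4)&(x<.75)&(abs(y)<.12);q=X[m];print(len(q))
np.set_printoptions(suppress=True,precision=4)
for a in np.arange(.4,.72,.02):
    k=(q[:,0]>=a)&(q[:,0]<a+.02)
    if k.sum()>3:print(round(a,2),k.sum(),np.median(q[k],0))
crop=cv2.resize(p[150:300,230:420,::-1],None,fx=4,fy=4);cv2.imwrite("pics/s8c.png",crop)
```

```text
clock 11.4 pos [0.5362 0.0079 0.074 ] tool z [ 0.001  0.    -1.   ] jaw yaw -105.36 turn 0.04 j7 -1.99 F [-0.1  0.3 -0.8] w 0.258
[[0.91, 3.67, -0.07], np.float64(0.0)]
[[0.91, 3.67, -0.07], np.float64(0.0)]
[[0.91, 3.67, -0.07], np.float64(0.0)]
[[0.91, 3.67, -0.07], np.float64(0.0)]
[[0.91, 3.67, -0.07], np.float64(0.0)]
[[0.91, 3.67, -0.07], np.float64(0.0)]
[[0.92, 3.67, -0.07], np.float64(0.0)]
[[0.92, 3.67, -0.07], np.float64(0.0)]
916
0.48 25 [0.4865 0.0213 0.0807]
0.5 57 [0.5119 0.0104 0.0808]
0.52 59 [0.5294 0.0089 0.0806]
0.54 64 [0.5504 0.0046 0.0806]
0.56 58 [ 0.5705 -0.0007  0.0805]
0.58 73 [ 0.5924 -0.0069  0.0802]
0.6 152 [ 0.6115 -0.0147  0.0741]
0.62 177 [ 0.6309 -0.018   0.0711]
0.64 175 [ 0.6499 -0.0221  0.0709]
0.66 75 [ 0.6649 -0.0226  0.0711]
```

View pics/s8c.png

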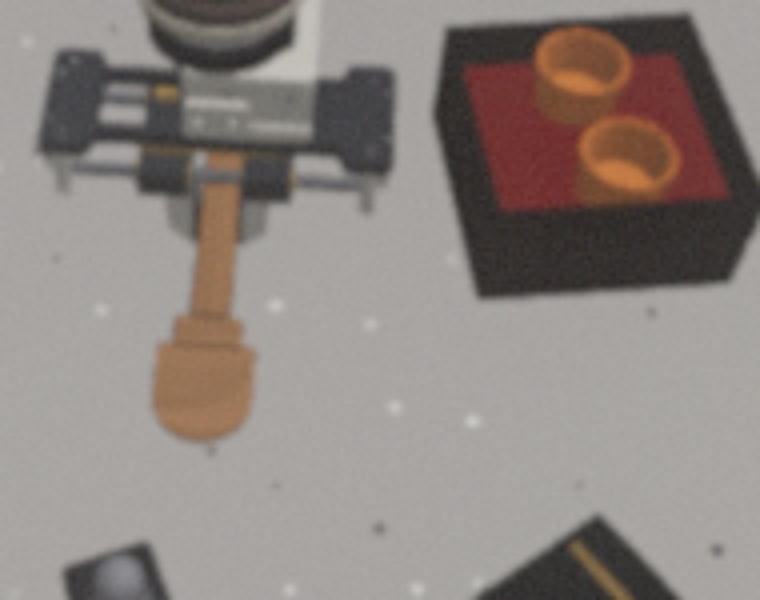

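The paddle is held level: handle top at 80.6 mm, blade top at 71 mm, so its underside is about 7 mm below the TCP. Next I carry it to the rest.

```bash
python3 -m crank '[[[0.4,1.7,0],0,215],[[0.9,3.5,0],0,215],[[0.9,3.6,0],0,215],[[0.9,3.6,0],0,215],[[0.9,3.6,0],0,215]]'; python3 -m crank '[[[0.9,3.6,0],0,215],[[0.9,3.6,0],0,215],[[0.9,3.6,0],0,215],[[0.5,2,0],0,215],[[0,0,0],0,215]]'
python3 - <<'E'
from m import *
p,d=get_image("wrist");cv2.imwrite("pics/w9.png",p[:,:,::-1])
p,d=get_image("scene");cv2.imwrite("pics/s9.png",p[:,:,::-1]);X=cloud(d,"scene")
plan([.5288,-.2947,.025],74.6)
hsv=cv2.cvtColor(p,cv2.COLOR_RGB2HSV);H,S=hsv[...,0].astype(int),hsv[...,1].astype(int)
x,y,zz=X[...,0],X[...,1],X[...,2]
np.set_printoptions(suppress=True,precision=4)
m=(H<20)&(S>90)&(x>.4)&(x<.75)&(abs(y+.31)<.09);q=X[m]
for a in np.arange(.44,.72,.01):
    k=(q[:,0]>=a)&(q[:,0]<a+.01)
    if k.sum()>3:print(round(a,2),k.sum(),np.median(q[k],0),np.ptp(q[k,1]).round(4))
E
```

```text
clock: 11.95
position: [0.5312, -0.1582, 0.0725]
ee_rot: [-3.113, 0.419, 0.003]
force: [0.4, -0.7, 0.2]
width: 0.255
clock: 12.45
position: [0.5272, -0.2931, 0.0723]
ee_rot: [3.111, -0.428, -0.003]
force: [-0.4, 0.0, -0.6]
width: 0.259
clock 12.55 pos [ 0.5283 -0.2885  0.0724] tool z [-0.002  0.001 -1.   ] jaw yaw -105.41 turn -0.01 j7 -1.45 F [ 0.2  0.8 -0.7] w 0.255
[[0.11, 0.3, 2.37], np.float64(-0.01)]
[[0.11, 0.3, 2.37], np.float64(-0.01)]
0.51 7 [ 0.5172 -0.2941  0.0773] 0.0068
0.52 17 [ 0.5267 -0.2937  0.0783] 0.0166
0.53 28 [ 0.5349 -0.2933  0.0784] 0.0185
0.54 35 [ 0.5454 -0.2927  0.0784] 0.0219
0.55 37 [ 0.5557 -0.295   0.078 ] 0.0289
0.56 34 [ 0.5648 -0.2992  0.0782] 0.0221
0.57 36 [ 0.5752 -0.3004  0.0782] 0.0216
0.58 50 [ 0.586  -0.305   0.0774] 0.0304
0.59 63 [ 0.5954 -0.3081  0.0732] 0.0354
0.6 88 [ 0.605  -0.3134  0.0713] 0.0473
0.61 102 [ 0.6148 -0.3143  0.0687] 0.0517
0.62 96 [ 0.6253 -0.3164  0.0686] 0.0551
0.63 102 [ 0.6347 -0.3191  0.0685] 0.0544
0.64 96 [ 0.6445 -0.3195  0.0688] 0.0506
0.65 81 [ 0.6544 -0.3193  0.0685] 0.0437
0.66 17 [ 0.6615 -0.319   0.0689] 0.0265
```

View pics/w9.png

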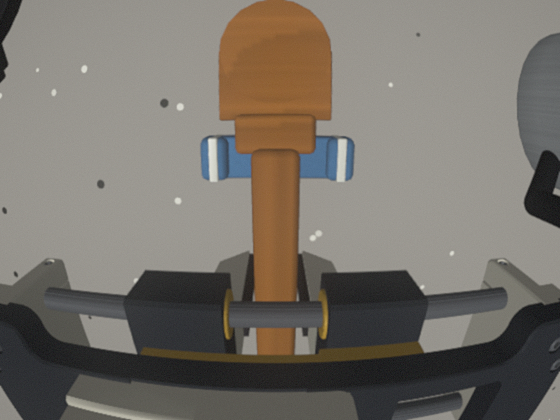

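View pics/s9.png

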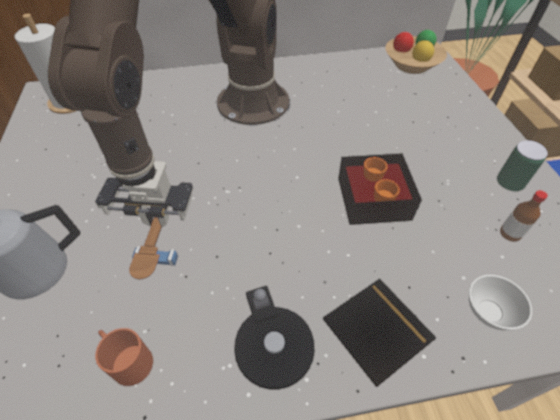

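```bash
python3 -m crank '[[[0,0.2,1],0,215],[[0,0,1],0,215],[[0,0,0],0,215],[[0,0,0],0,215]]'
python3 - <<'E'
from h import *
plan([.5288,-.2947,.025],74.6)
plan([.5288,-.2947,.025],74.6)
E
```

```text
clock: 12.95
position: [0.5284, -0.29, 0.0531]
ee_rot: [-3.113, 0.418, 0.002]
force: [-0.7, 0.5, 0.9]
width: 0.257
clock 12.95 pos [ 0.5284 -0.29    0.0531] tool z [-0.001  0.001 -1.   ] jaw yaw -105.31 turn 0.09 j7 -1.45 F [-0.7  0.5  0.9] w 0.257
[[0.17, 0.45, 2.81], np.float64(0.09)]
clock 12.95 pos [ 0.5284 -0.29    0.0531] tool z [-0.001  0.001 -1.   ] jaw yaw -105.31 turn 0.09 j7 -1.45 F [-0.7  0.5  0.9] w 0.257
[[0.17, 0.45, 2.81], np.float64(0.09)]
```

```bash
python3 -m crank '[[[0.1,0.3,1],0,215],[[0,0,0.8],0,215],[[0,0,0.4],0,215],[[0,0,0],0,215],[[0,0,0],0,215]]'
python3 - <<'E'
from m import *
p,d=get_image("wrist");cv2.imwrite("pics/w10.png",p[:,:,::-1])
p,d=get_image("scene");X=cloud(d,"scene")
plan([.5288,-.2947,.025],74.6)
hsv=cv2.cvtColor(p,cv2.COLOR_RGB2HSV);H,S=hsv[...,0].astype(int),hsv[...,1].astype(int)
x,y,zz=X[...,0],X[...,1],X[...,2]
m=(H<20)&(S>90)&(x>.4)&(x<.75)&(abs(y+.31)<.09);q=X[m]
for a,b in((.53,.58),(.62,.65)):
    k=(q[:,0]>=a)&(q[:,0]<b);print(k.sum(),np.median(q[k],0))
E
```

```text
clock: 13.45
position: [0.5288, -0.2939, 0.0316]
ee_rot: [-3.113, 0.42, 0.0]
force: [0.1, -0.7, -0.3]
width: 0.262
clock 13.55 pos [ 0.5291 -0.2941  0.032 ] tool z [ 0.001 -0.    -1.   ] jaw yaw -105.36 turn 0.04 j7 -1.45 F [-0.3  0.9 -0. ] w 0.256
[[-0.01, 0.07, 0.7], np.float64(0.04)]
165 [ 0.5562 -0.2997  0.0377]
279 [ 0.635  -0.3217  0.0285]
```

View pics/w10.png

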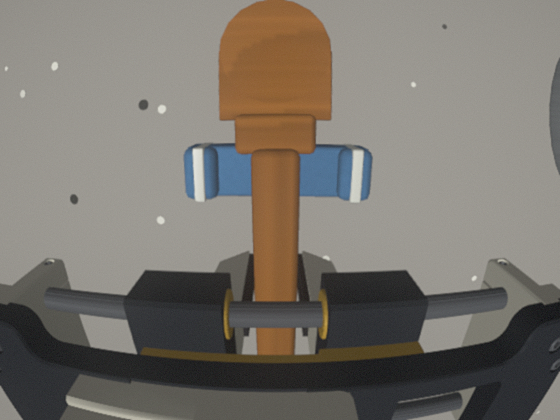

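```bash
python3 - <<'E'
from m import *
c=get_calibration("wrist")
def wr(u,v,h):
    dx,dy=u-c['cx'],v-c['cy'];r=np.hypot(dx,dy);th=r/c['fx']
    d=np.array([dx/r*np.sin(th),dy/r*np.sin(th),np.cos(th)])@c['R'];o=-c['R'].T@c['t']
    return o+d*(h-o[2])/d[2]
dr=np.array([np.cos(np.radians(-15.4)),np.sin(np.radians(-15.4))])
def s(n,u,v,h):
    P=wr(u,v,h);print(n,P,"along",P[:2]@dr)
s("rest far edge L dip",230,145,.018);s("rest near edge",230,197,.018)
s("rest far end",205,143,.027);s("rest near end",205,200,.027)
s("handle end step top",276,151,.0385);s("wide part near corner",238,153,.034);s("blade near corner",222,119,.0285);s("tip",275,2,.0285)
print(c['cx'],c['cy'],c['fx'])
E
python3 - <<'E'
import cv2
p=cv2.imread("pics/w10.png");cv2.imwrite("pics/w10c.png",cv2.resize(p[90:215,170:390],None,fx=3.5,fy=3.5,interpolation=cv2.INTER_CUBIC))
E
```

```text
rest far edge L dip [ 0.5991 -0.288   0.018 ] along 0.6540187526376726
rest near edge [ 0.5716 -0.2795  0.018 ] along 0.6252623513735177
rest far end [ 0.6043 -0.2774  0.027 ] along 0.6563072874365783
rest near end [ 0.5756 -0.268   0.027 ] along 0.6261380495091807
handle end step top [ 0.5918 -0.3113  0.0385] along 0.6532096243653643
wide part near corner [ 0.5953 -0.2932  0.034 ] along 0.6517594901895429
blade near corner [ 0.6134 -0.2896  0.0285] along 0.6683180666967591
tip [ 0.6642 -0.3306  0.0285] along 0.7281419198349608
275.3497956526069 211.94298149689052 325.19226210127806
```

View pics/w10c.png

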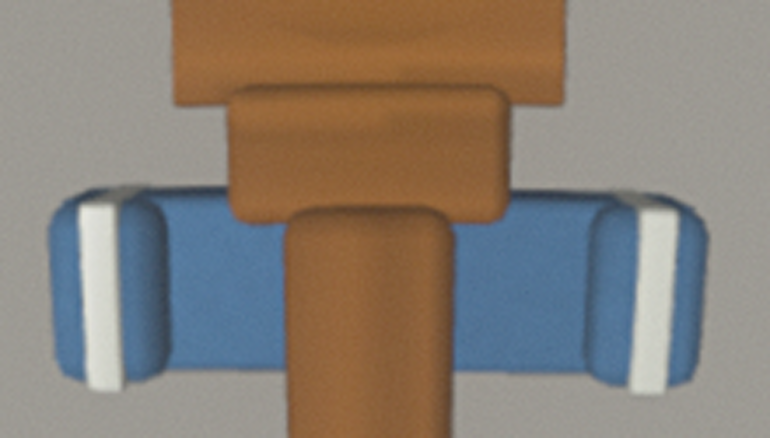

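```bash
python3 -m crank '[[[0.3,0.1,0],0,215],[[0,0,0.4],0,215],[[0,0,0.2],0,215],[[0,0,0],0,215]]'; python3 -m crank '[[[0,0,0.1],0,215],[[0,0,0],0,215]]'
```

```text
clock: 13.95
position: [0.5316, -0.2959, 0.0257]
ee_rot: [3.113, -0.42, 0.0]
force: [0.1, 0.4, 2.4]
width: 0.26
clock: 14.15
position: [0.5314, -0.2958, 0.0249]
ee_rot: [3.113, -0.42, 0.0]
force: [-0.6, 0.4, 3.1]
width: 0.258
```

Contact with the rest reads about 3 N. Releasing now.

```bash
python3 -m crank '[[[0,0,0],0,180],[[0,0,0],0,150],[[0,0,0],0,120],[[0,0,0],0,120],[[0,0,0],0,120]]'
python3 - <<'E'
from m import *
p,d=get_image("wrist");cv2.imwrite("pics/w11.png",p[:,:,::-1])
E
python3 -m crank '[[[0,0,-1],0,120],[[0,0,-3],0,120],[[0,0,-4],0,100],[[0,0,-4],0,80],[[0,0,-4],0,80]]'
```

```text
clock: 14.65
position: [0.5314, -0.2957, 0.0246]
ee_rot: [-3.113, 0.42, 0.0]
force: [-0.2, 0.5, 0.3]
width: 0.522
clock: 15.2
position: [0.5312, -0.2956, 0.1872]
ee_rot: [3.113, -0.42, 0.001]
force: [0.7, -0.3, -0.3]
width: 0.679
```

View pics/w11.png

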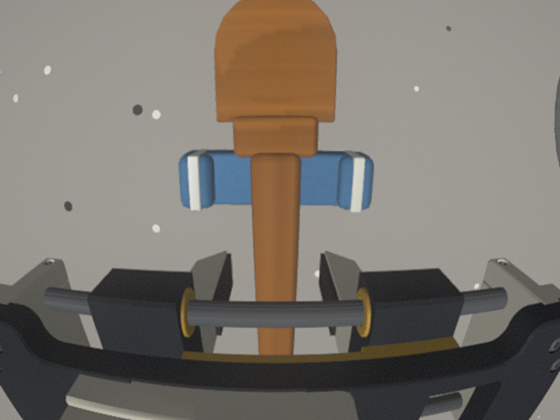

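```bash
python3 -m crank '[[[-2,-3,-1],0,80],[[-3,-3.5,0],0,80],[[-3,-3.5,0],0,80],[[-3,-3.5,0],0,80],[[-1,-1,0],0,80]]'; python3 -m crank '[[[0,0,0],0,80],[[0,0,0],0,80],[[0,0,0],0,80]]'
python3 - <<'E'
from m import *
for n in("top","scene"):
    p,d=get_image(n);cv2.imwrite(f"pics/{n}12.png",p[:,:,::-1]);X=cloud(d,n)
    hsv=cv2.cvtColor(p,cv2.COLOR_RGB2HSV);H,S,V=[hsv[...,i].astype(int) for i in range(3)]
    x,y,zz=X[...,0],X[...,1],X[...,2]
    m=(H<20)&(S>90)&(x>.4)&(x<.72)&(abs(y+.31)<.09);q=X[m]
    dr=np.array([np.cos(np.radians(-15.4)),np.sin(np.radians(-15.4))]);nr=np.array([-dr[1],dr[0]])
    t=(q[:,:2]-[.577,-.308])@dr;b=(q[:,:2]-[.577,-.308])@nr
    print(n,"span",t.min(),t.max())
    for a in np.arange(-.16,.11,.02):
        k=(t>=a)&(t<a+.02)
        if k.sum()>4:print(round(a,2),k.sum(),np.median(b[k]).round(4),np.median(q[k,2]).round(4))
    m=(x>.5)&(x<.66)&(y>-.4)&(y<-.2)&(H>95)&(H<130)&(S>60);v,u=np.nonzero(m);print("rest",rect(X[m]))
    if 1:
        og=(H<20)&(S>140)&(x>.35)&(x<.62)&(y>.15)&(y<.38)&(zz>.078);q=X[og];
        for nm,k in(("near",q[:,0]<.49),("far",q[:,0]>=.49)):
            if k.sum()>5:print(nm,circ(q[k,:2]),np.percentile(q[k,2],[50,95]))
        m=(x>.35)&(x<.62)&(y>.13)&(y<.4)&(zz>.077)&(zz<.095)&~((H<20)&(S>140));print("bento",rect(X[m]))
print(monitor.observe()['clock'])
E
```

```text
clock: 15.7
position: [0.4523, -0.1198, 0.1955]
ee_rot: [-3.113, 0.412, 0.001]
force: [-0.6, 0.5, 0.1]
width: 0.692
clock: 16.0
position: [0.4549, -0.1256, 0.195]
ee_rot: [3.112, -0.423, 0.001]
force: [-0.1, 0.1, -0.7]
width: 0.685
top span -0.003313230241155084 0.09308237786124024
-0.0 43 -0.0038 0.0336
0.02 138 0.0013 0.0319
0.04 175 0.0009 0.0317
0.06 171 0.0006 0.0345
0.08 71 -0.0001 0.0365
rest ((578.5, -307.3), (96.3, 27.0), 72.71)
near (array([0.4473, 0.2613]), np.float64(0.02718338598451117)) [0.0854 0.0899]
far (array([0.5286, 0.2623]), np.float64(0.02704236041412247)) [0.0852 0.0895]
bento ((489.3, 258.1), (166.0, 165.2), 84.49)
scene span -0.1342306491449868 0.09353931653420082
-0.14 31 0.0025 0.0165
-0.12 47 0.0033 0.019
-0.1 50 0.0023 0.0223
-0.08 50 0.0026 0.0246
-0.06 52 0.0022 0.0273
-0.04 56 0.0029 0.0298
-0.02 58 0.0034 0.0332
-0.0 76 0.0025 0.0347
0.02 148 0.002 0.032
0.04 169 0.0009 0.0323
0.06 177 0.001 0.0349
0.08 71 0.0016 0.0375
rest ((581.4, -302.0), (87.5, 26.3), 73.57)
near (array([0.4487, 0.2625]), np.float64(0.027234779929806743)) [0.0851 0.0886]
far (array([0.5302, 0.263 ]), np.float64(0.027250647742586863)) [0.0852 0.0888]
bento ((489.7, 259.0), (168.8, 166.9), -5.28)
16.1
```

View pics/scene12.png

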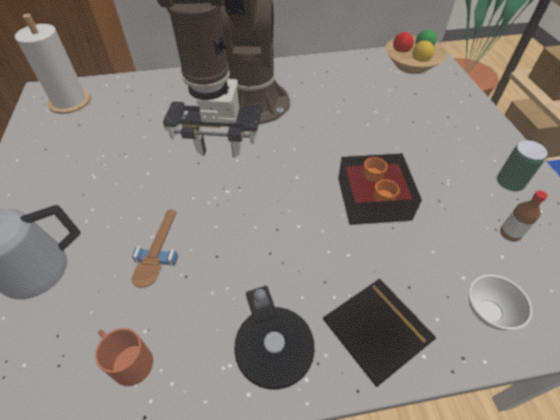

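View pics/top12.png

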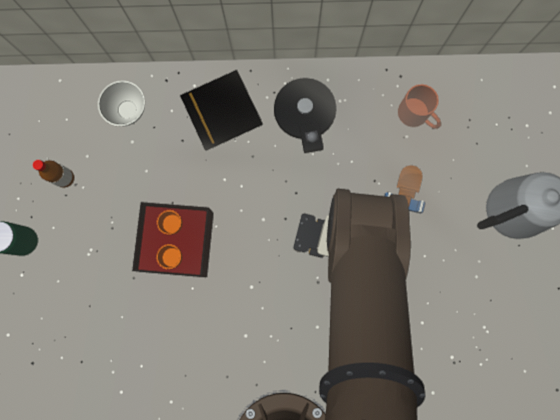

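```bash
python3 -c "
from cell import *
print(workorder.sign_off())"
```

```text
the job is handed in; nothing more can be done
None
```

I moved the orange cup from the chopstick rest into the free half of the bento's top tier, then laid the paddle across the rest and let go. I handed the job in at about 16 s with the gripper well clear. The sign-off gives no verdict.

**Last checks, from the top and scene cameras before sign-off:**
- **Cup:** It stands upright, about 81 mm from the packed cup centre to centre. Both rims are at the same height, about 85 mm.
- **Paddle:** The neck is within about 2 mm of the middle of the dip lengthwise and within about 3 mm sideways. The blade hangs about 27–33 mm above the counter and the handle end leans down on it, as expected.
- **Rest and bento:** The bento reads the same as at the start, to within 1 mm. The rest agrees with its starting pose to within 1–3 mm, but the paddle and arm partly hid it.

**What disagreed or went off plan:**
- I lifted the paddle just before the fingers had fully closed, so they held only the top 7 mm of the handle. I measured it hanging level and lowered it with that offset.
- The wrist camera showed the neck about 3 mm short of the middle of the dip, so I corrected that before lowering.
- In the final top view the arm hid the handle. The handle readings therefore come from the scene camera alone.

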